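# Heft the cases, fit the steel sleeves

### The job

One or two of the three shut cases hold a steel bearing sleeve; the others hold a light plastic one or nothing, so heft them to find the heavy ones and leave the light ones shut. From every heavy case draw the lid straight and level out of its grooves and lay it on the bench, pull the dust cap off an axle of the roller carrier and lay it on the bench, then lift out the steel sleeve and slide it down over that axle, fully home on the shoulder; an axle that gets no sleeve keeps its cap. Keep the cases upright, standing on the bench at the end, and do not disturb the other tools.

Things in the scene. Friction and masses are not known exactly. Their poses are not given: they have to be found in the camera images.
- case_1_mid (a point): one of three identical plywood cases with sliding lids, 126 mm long (x), 64 wide (y), 54 high, 0.18 to 0.22 kg plus its lid 0.05 kg. Point on its middle axis 27 mm above its underside; z up. The lid slides out over the low end (43 mm high) at -x; side walls 54 mm high with the lid grooves under their lips
- case_2_mid (a point): case like case_1. Inside every case: 112 mm (x) by 50 mm (y), floor 5 mm thick, the sleeve standing upright at the middle of the floor over a spigot 21 mm in diameter and 7 mm high, with 2 mm of play round it
- case_3_mid (a point): case like case_1 and case_2. A shut case with its sleeve weighs 0.51 to 0.57 kg if the sleeve is steel, 0.27 to 0.32 kg if it is plastic; an empty one 0.23 to 0.27 kg
- lid_1_rib (a point): lid of case_1, a wooden board 118 x 56 x 5 mm, loose in the grooves (1 mm play each side, 1.5 mm in height), its underside 43 mm above the bench when shut; drawn out towards the case's -x, clear of it after 118 mm. Pulled by a rib across it, 12 mm thick (x), 34 long (y), 18 high; this point is the rib's centre, 14 mm above the board's underside
- lid_2_rib (a point): rib on the lid of case_2, as on lid_1. The rib stands 27 mm from the board's centre towards the exit end (-x). Lid shut, this point is 31 mm from the case's point towards -x and 30 mm above it, and the rib's top is 66 mm above the bench
- lid_3_rib (a point): rib on the lid of case_3, as on lid_1 and lid_2
- sleeve_a_mid (a point): upright tube 44 mm outside diameter, 25 mm bore, 36 mm high, in a case at the start. All sleeves have this shape; some are bright steel (0.29 kg), some white plastic (0.045 kg), and which name is which is not told. This point is its centre, 18 mm above its underside; z is its axis. Absent in some starts (no reading)
- sleeve_b_mid (a point): upright tube 44 mm outside diameter, 25 mm bore, 36 mm high, in a case at the start. All sleeves have this shape; some are bright steel (0.29 kg), some white plastic (0.045 kg), and which name is which is not told. This point is its centre, 18 mm above its underside; z is its axis. Absent in some starts (no reading)
- sleeve_c_mid (a point): upright tube 44 mm outside diameter, 25 mm bore, 36 mm high, in a case at the start. All sleeves have this shape; some are bright steel (0.29 kg), some white plastic (0.045 kg), and which name is which is not told. This point is its centre, 18 mm above its underside; z is its axis. Absent in some starts (no reading)
- axle_near (a point): upright steel axle at the -x end of the roller carrier, 22 mm diameter, standing 48 mm above its shoulder, top 5 mm tapered. Point on the axle's axis on the shoulder (34 mm diameter, 20 mm above the bench) where a sleeve comes to rest; z up. The carrier is a loose grey plate 200 (x) x 90 x 14 mm, 1.8 kg
- axle_far (a point): the same for the like axle at the carrier's +x end, 110 mm from the other
- cap_1_mid (a point): black plastic dust cap, a cup 32 mm in diameter and 30 mm high, mouth down, at the start hung loosely over an axle's top (24 mm bore, 26 mm deep, 1 mm of play each side, nothing holds it). This point is its centre, 15 mm above its rim and 37 mm above the axle's shoulder while the cap is on; z is its axis
- cap_2_mid (a point): the like dust cap of the other axle
- carrier: the loose grey roller carrier itself; origin under the middle of its plate, x along it from the near axle to the far one
- hex_keys: hex key set, 144 mm long, bystander; origin under its middle
- screwdriver_red: red screwdriver, 209 mm long, bystander; origin under its middle

How it is judged:
By the outcome, as a careful person would: the job done as asked, in the order asked, and still so for the second after the job is handed in, with the robot touching nothing.
Of sleeve_a, sleeve_b, sleeve_c only 2 to 3 are there at a start; the rules pass over those that are not, and their reading is None.
At some moment in a run one of carrier may be knocked a few centimetres aside while the robot is not near it.
It also fails if it takes over 210 s, if anything falls off the work surface, if the arm or the gripper's body presses on something with over 40 N, if the wrist force passes 120 N, or if a joint passes its speed limit or range.

### The arm

A 6-joint arm with a two-finger parallel gripper is mounted at the origin on a cart in front of the work surface, level with it; the furniture and walls round the work are solid. World frame = base frame: x ahead of the robot, y to its left, z up, the work surface at z = 0. Lengths are in mm, angles in degrees, forces in N, time in s.
With the tool pointing down it reaches from about 300 to 750 mm from the base axis. Payload 8.5 kg.
Tool frame: the origin (TCP) lies on the centre line of the jaws, within the pads' length; the fingertips stand 22 mm ahead of it and the grasp point (between the pads) lies 3 mm ahead of it; z points along the fingers, y is the line along which they close (so a half turn about z gives the same grasp; the last joint's range is limited). The gripper opens to 88 mm and grips with 3 to 60 N. Pads are 18 mm wide; open, the fingers measure 123 mm over their backs; the gripper's body (75 mm by 187 mm) begins 45 mm behind the grasp point.
Start: joints at [57.164, 21.807, 74.336, -0, 83.858, -12.336], TCP at [192.608, 515.153, 260.748] pointing down, gripper open.
Joint ranges: [-178.18, 178.18], [-50.72, 133.34], [12.68, 142.11], [-81.47, 261.47], [9.98, 163.14], [-165.26, 165.26]. Speed limits (degrees/s): [136.94, 136.94, 180, 180, 180, 180].

### API

Orientations are given as [roll, pitch, yaw] about the fixed x, y, z axes, in that order (R = Rz(yaw) Ry(pitch) Rx(roll)).
In Python, from bench import sense, capture, finish_job gives the robot as it stands.
- The arm moves only by the tool carry_out, never from a script. Its argument "commands" is a list that holds one entry, the list of rows, each a list of 7 numbers: the shift along the tool's x, y, z in cm, then the turn, a rotation vector about the tool's x, y, z in rad, then the closure in counts, from 0 (fully open) to 255 (shut). In form: [[[dx, dy, dz, wx, wy, wz, grip], ...]]. A call has 1 to 20 rows; each row shifts and turns the commanded pose from where the row before left it, along the tool's axes as they then stand; what a row does not reach is not made up. A row lasts 1/8 s, in which the tool goes at most 62.5 mm and 10.7 degrees, less where a joint would pass 70% of its speed; a pose out of reach is approached as far as the arm can. A call is refused whole if a number of a shift passes 6.25 or a number of a turn 0.188, either way. A call with a gripper value outside its range is refused whole. The fingers move at their own pace and stop on an object; "squeeze" is the grip in N (left out, the last holds). Time passes only in rows, so rows that do not move let the fingers close. It gives the time, the measured TCP pose, the force, the opening and the grip force at its end, in the units of the state.
- sense(): the state, without advancing time (a new reading comes with each control period).
- capture(name): name is "side" or "top" or "wrist"; returns a dict with "color" (420x560x3 uint8, blue, green, red), "depth" (420x560 float32, mm along the optical axis (not along the pixel's ray), 0 where there is no reading), "fov_y" (degrees; the focal length in pixels is half the picture's height over the tangent of half this angle, whatever the lens; pixels are square), "cx", "cy" (the principal point, pixels), "pose" (4x4, takes a point from camera to world coordinates). Camera axes: x right, y up, looking along -z (the intrinsics and any distortion apply to the point x, -y, -z); pixel columns grow to the right and rows downward; lengths in mm; the calibration is good to about 2 mm. A picture is of the moment at which its call begins.
- finish_job(): hands the job in; it is judged then, once.
The state is a dict: "clock": time; "q": joint angles; "dq": joint speeds; "joint_torque": joint torques, N m; "position": TCP position; "ee_rot": TCP orientation; "force": force on the tool from outside, world axes, zero at the start; "ft_torque": the same for the moment, N m; "width": finger opening in mm; "gripper_force": force on a finger pad.
Only numpy, scipy, OpenCV 4.12 (cv2) and the standard library are available. Lean on these libraries where they do the work, as an engineer would, in place of code of your own. Each camera call takes 0.05 s, during which the arm holds its last target. There are 200 camera calls.

## Working session

There is one attempt and no reset: what is moved stays moved. The work goes in short steps, Python scripts to look and compute and a tool call to move; the robot and the scene stay as the last step left them, time stands still between calls to the robot, and variables do not carry over. Pictures are saved under pics/ and viewed, at most 14 in all, crops included, and the job is handed in when it is done.

Besides the shell and the picture viewer there is one more tool, called after "Call:" by a JSON object that holds its "api" and its "payload". carry_out: Moves the arm, as the interface text tells. Its arguments: {"type":"object","properties":{"commands":{"type":"array","items":{"type":"array","items":{"type":"array","items":{"type":"number"}}}},"squeeze":{"type":"number"}},"required":["commands"]}

```bash
ls; mkdir -p pics
python3 - <<'E'
from bench import *
import cv2,numpy as np
s=sense();print({k:np.round(v,3).tolist() for k,v in s.items()})
a=[]
for n in("top","side"):
    c=capture(n);print(n,c["fov_y"],c["cx"],c["cy"],np.round(c["pose"],3).tolist(),[k for k in c])
    cv2.imwrite(f"pics/{n}0.png",c["color"]);np.savez(f"{n}0.npz",**c)
E
```

```text
pics
{'clock': 0.0, 'q': [57.163, 21.843, 74.385, 0.003, 83.86, -12.334], 'dq': [-0.027, 0.042, 0.098, 0.022, -0.049, -0.01], 'joint_torque': [-0.002, -43.793, -22.455, 0.071, 0.035, -0.0], 'position': [192.479, 514.952, 260.123], 'ee_rot': [-179.915, -0.021, 159.496], 'force': [0.324, -1.466, -0.062], 'ft_torque': [-0.026, 0.018, 0.001], 'gripper_force': 0.0, 'width': 88.184}
top 49.195370577869596 280.5970253604455 213.84812060955906 [[0.017, 0.981, -0.196, 317.913], [-1.0, 0.018, 0.004, -102.925], [0.007, 0.195, 0.981, 1125.447], [0.0, 0.0, 0.0, 1.0]] ['color', 'depth', 'fov_y', 'cx', 'cy', 'pose']
side 45.890970526032106 280.66181511713717 205.48500731731957 [[-0.972, 0.115, -0.207, 230.339], [-0.236, -0.401, 0.885, 1146.987], [0.019, 0.909, 0.417, 668.334], [0.0, 0.0, 0.0, 1.0]] ['color', 'depth', 'fov_y', 'cx', 'cy', 'pose']
```

View pics/top0.png

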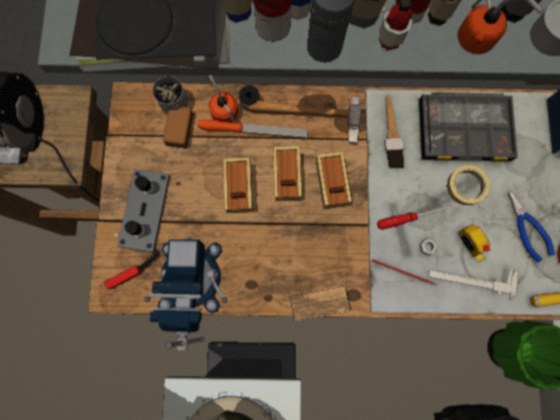

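View pics/side0.png

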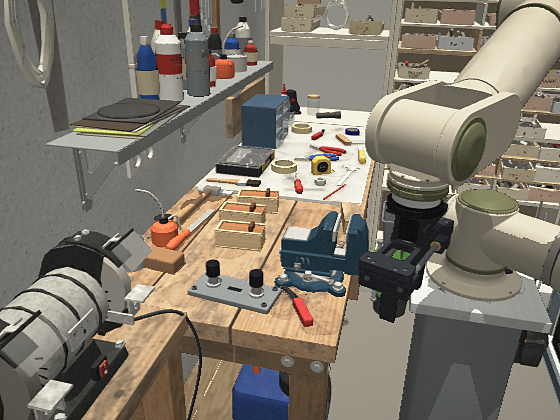

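```bash
cat > h.py <<'E'
import numpy as np,cv2
from bench import *
def snap(n,tag=None):
    c=capture(n)
    if tag: cv2.imwrite(f"pics/{tag}.png",c["color"])
    return c
def f(c): return 210/np.tan(np.radians(c["fov_y"]/2))
def cloud(c):
    v,u=np.mgrid[:420,:560]; d=c["depth"]
    P=np.stack([(u-c["cx"])*d/f(c),-(v-c["cy"])*d/f(c),-d],-1)
    return P@c["pose"][:3,:3].T+c["pose"][:3,3]
def ray(c,u,v,z):
    d=c["pose"][:3,:3]@np.array([(u-c["cx"])/f(c),-(v-c["cy"])/f(c),-1]);o=c["pose"][:3,3]
    return o+d*(z-o[2])/d[2]
E
python3 - <<'E'
from h import *
c=dict(np.load("top0.npz"));P=cloud(c)
for u,v in[(230,395),(237,180),(237,193),(288,182),(333,187),(140,183),(133,230),(140,210),(200,150),(400,250),(250,250),(180,250),(120,275),(295,100),(265,132),(245,97),(400,150),(400,220)]: print(u,v,P[v,u].round(),c["depth"][v,u])
c=dict(np.load("side0.npz"));P=cloud(c)
print('side')
for u,v in[(236,310),(213,270),(257,277),(215,285),(240,235),(245,215),(258,195),(300,310)]: print(u,v,P[v,u].round())
E
```

```text
230 395 [112.   3.  -1.] 1063.617
237 180 [615.   0.  46.] 1115.8932
237 193 [577.  -3.  69.] 1086.7067
288 182 [ 606. -123.   68.] 1093.1747
333 187 [ 597. -231.   65.] 1094.6265
140 183 [596. 227.  73.] 1085.5922
133 230 [483. 234.  73.] 1063.338
140 210 [543. 241.  12.] 1134.9474
200 150 [707. 103.  -3.] 1181.6085
400 250 [ 455. -400.   14.] 1117.7676
250 250 [450. -33.  -2.] 1131.4048
180 250 [434. 114. 115.] 1012.3626
120 275 [383. 275.  16.] 1099.0814
295 100 [ 847. -140.    2.] 1205.011
265 132 [754. -64.  10.] 1179.0698
245 97 [837. -11.  36.] 1169.8529
400 150 [ 708. -406.   21.] 1160.7035
400 220 [ 525. -396.   35.] 1110.984
side
236 310 [527. 290.  -2.]
213 270 [596. 244.  62.]
257 277 [488. 258.  70.]
215 285 [595. 240.  20.]
240 235 [599.  36.  45.]
245 215 [624. -88.  44.]
258 195 [ 627. -232.   46.]
300 310 [385. 283.  20.]
```

```bash
cat >> h.py <<'E'
def rect(P,m,lo,hi,x0,x1,y0,y1):
    k=(P[...,2]>lo)&(P[...,2]<hi)&(P[...,0]>x0)&(P[...,0]<x1)&(P[...,1]>y0)&(P[...,1]<y1)
    Q=P[k]
    r=cv2.minAreaRect(Q[:,:2].astype(np.float32))
    return k.sum(),np.round(Q.mean(0),1),np.round(np.array(r[0]),1),np.round(r[1],1),round(r[2],1),np.round(np.median(Q[:,2]),1)
E
python3 - <<'E'
from h import *
c=dict(np.load("top0.npz"));P=cloud(c)
for n,y0,y1 in(("c1",-50,50),("c2",-180,-70),("c3",-300,-180)):
    print(n,*rect(P,0,30,58,480,720,y0,y1)); print('  rib',*rect(P,0,60,80,480,720,y0,y1))
for n,x0,x1 in(("far",540,650),("near",430,540)): print(n,*rect(P,0,60,80,x0,x1,180,300))
print('carrier',*rect(P,0,8,18,400,720,170,330))
print('vise',*rect(P,0,25,200,300,530,20,190))
print('behind',*rect(P,0,20,200,680,760,-300,150))
s=dict(np.load("side0.npz"));S=cloud(s)
for n,y0,y1 in(("c1",-50,50),("c2",-180,-70),("c3",-300,-180)):
    print(n,*rect(S,0,30,58,480,720,y0,y1)); print('  rib',*rect(S,0,60,80,480,720,y0,y1))
for n,x0,x1 in(("far",540,650),("near",430,540)): print(n,*rect(S,0,60,80,x0,x1,180,300))
k=(P[...,0]>250)&(P[...,0]<900)&(P[...,1]>-450)&(P[...,1]<350)
# height map picture 
H=np.zeros((650,800),np.uint8)
for p in (P[k],S[(S[...,0]>250)&(S[...,0]<900)&(S[...,1]>-450)&(S[...,1]<350)]):
    i=(899-p[:,0]).astype(int);j=(349-p[:,1]).astype(int);np.maximum.at(H,(i,j),np.clip(p[:,2]*1.5+30,0,255).astype(np.uint8))
H=cv2.dilate(H,np.ones((3,3)))[:600]
for q in range(0,800,100): cv2.line(H,(q,0),(q,600),60);cv2.line(H,(0,q),(800,q),60)
cv2.imwrite("pics/h0.png",H)
E
```

```text
c1 1326 [6.071e+02 1.000e-01 4.760e+01] [6.075e+02 4.000e-01] [127.1  64.4] 4.1 47.3
  rib 65 [576.1  -1.8  64.1] [575.8  -2.4] [11.  33.3] 3.8 64.0
c2 1289 [ 639.9 -120.5   47.8] [ 640.4 -120.4] [127.6  64.2] 2.8 47.5
  rib 64 [ 608.6 -122.3   64.1] [ 609.6 -122.2] [31.4 14. ] 88.3 64.2
c3 1345 [ 624.5 -233.2   47.6] [ 624.8 -234. ] [127.   65.1] 8.7 47.6
  rib 67 [ 593.7 -239.    64.1] [ 593.6 -239.4] [11.  32.5] 7.1 63.7
far 155 [599.7 225.2  70.2] [599.9 226.2] [31.8 30. ] 46.2 70.5
near 163 [491.8 239.4  71.1] [492.6 240.9] [31.5 30.8] 71.2 71.6
carrier 2512 [535.  228.5  12.9] [558.8 230.4] [317.4 120.3] 0.0 12.8
vise 3260 [377.9 100.8 115.2] [387.  105.5] [172.6 169.1] 0.8 114.6
behind 557 [710.1 -79.6  40.6] [720.  -74.2] [448.2  79.7] 90.0 45.4
c1 840 [608.4  13.3  46.3] [610.8   4.3] [127.8  73.2] 4.8 47.8
  rib 33 [578.1   4.5  65. ] [579.1   3.1] [11.5 35.7] 5.7 65.4
c2 695 [ 640.6 -107.3   46. ] [ 642.3 -115.8] [126.8  74.5] 3.3 47.8
  rib 28 [ 610.8 -115.1   64.8] [ 611.3 -115.8] [37.6 12.5] 89.0 64.8
c3 566 [ 625.  -221.5   46.5] [ 628.1 -230.9] [128.6  75.4] 6.4 48.0
  rib 22 [ 596.  -232.4   65. ] [ 596.5 -234. ] [ 9.4 33.6] 15.0 65.7
far 139 [601.4 235.1  69.7] [602.7 232. ] [31.3 29.8] 30.7 71.1
near 152 [494.  249.4  70.2] [494.1 245.3] [31.4 33. ] 35.7 72.0
```

View pics/h0.png

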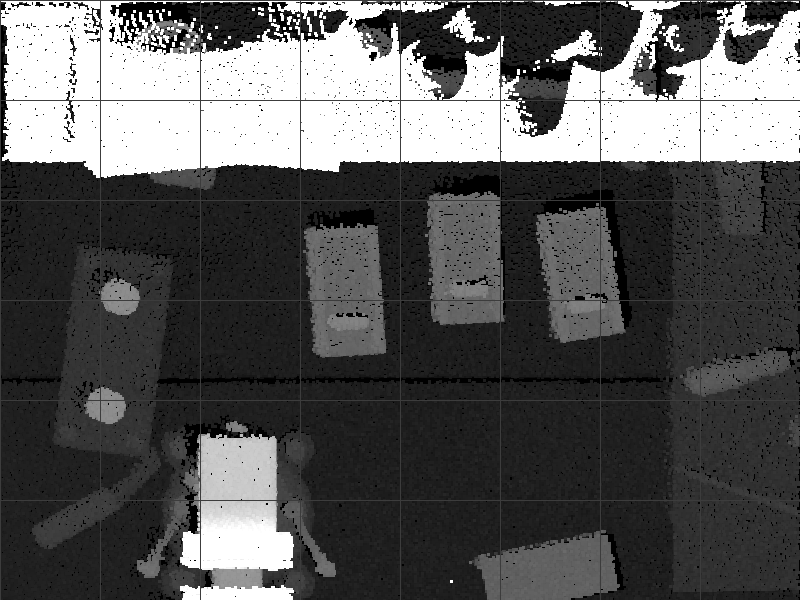

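```bash
cat >> h.py <<'E'
from scipy.spatial.transform import Rotation as Ro
def plan(p,yaw,seg=40,s=None):
    """print what to write: turn (rotvec rad, tool axes) and shift cm in the axes after the turn"""
    s=s or sense();R0=Ro.from_euler('xyz',s["ee_rot"],degrees=True)
    R1=Ro.from_euler('xyz',[180,0,yaw],degrees=True)
    t=(R0.inv()*R1).as_rotvec();d=R1.inv().apply(np.array(p)-s["position"])/10
    n=max(1,int(np.ceil(np.linalg.norm(d)*10/seg)));m=max(1,int(np.ceil(np.abs(t).max()/.17)))
    print(f"turn {np.round(t,3)} = {m}x{np.round(t/m,4)} | shift {np.round(d,2)} = {n}x{np.round(d/n,3)}")
E
python3 - <<'E'
from h import *
plan([600,-100,330],184,48)
c=dict(np.load("side0.npz"));P=cloud(c)
k=(P[...,1]<300)&(P[...,1]>-400)&(P[...,0]>700)&(P[...,2]>60)
for x in range(700,860,20):
    q=P[k&(P[...,0]>=x)&(P[...,0]<x+20)][:,2]; print(x,len(q),np.percentile(q,[1,10,50,99]).round() if len(q) else '')
E
```

```text
turn [-0.001 -0.    -0.428] = 3x[-0.0004 -0.0002 -0.1425] | shift [-36.36 -64.19  -6.98] = 16x[-2.273 -4.012 -0.436]
700 0 
720 188 [355. 368. 370. 385.]
740 2601 [334. 339. 362. 507.]
760 1249 [362. 363. 398. 550.]
780 1601 [ 74. 363. 404. 553.]
800 1534 [ 63. 312. 405. 551.]
820 1491 [ 68. 297. 405. 553.]
840 1498 [161. 278. 414. 550.]
```

Call:
{"api": "carry_out", "payload": {"commands": [[[0, 0, 0, 0, 0, -0.1425, 0], [0, 0, 0, 0, 0, -0.1425, 0], [0, 0, 0, 0, 0, -0.1425, 0], [-2.27, -4.0, -0.4, 0, 0, 0, 0], [-2.27, -4.0, -0.4, 0, 0, 0, 0], [-2.27, -4.0, -0.4, 0, 0, 0, 0], [-2.27, -4.0, -0.4, 0, 0, 0, 0], [-2.27, -4.0, -0.4, 0, 0, 0, 0], [-2.27, -4.0, -0.4, 0, 0, 0, 0], [-2.27, -4.0, -0.4, 0, 0, 0, 0], [-2.27, -4.0, -0.4, 0, 0, 0, 0], [-2.27, -4.0, -0.4, 0, 0, 0, 0], [-2.27, -4.0, -0.4, 0, 0, 0, 0], [-2.27, -4.0, -0.4, 0, 0, 0, 0], [-2.27, -4.0, -0.4, 0, 0, 0, 0], [-2.27, -4.0, -0.4, 0, 0, 0, 0], [-2.27, -4.0, -0.4, 0, 0, 0, 0], [-2.27, -4.0, -0.4, 0, 0, 0, 0], [0, 0, 0, 0, 0, 0, 0]]]}}

```text
clock: 2.48
position: [575.0, -62.0, 319.6]
ee_rot: [180.0, -0.1, -176.2]
force: [-0.0, -0.4, -0.2]
width: 88.4
gripper_force: 0.0
```

Run:
```python
from h import *
s=sense();print(s["clock"],s["position"],s["ee_rot"])
c=snap("wrist","w1");print(c["fov_y"],c["cx"],c["cy"],c["pose"].round(2).tolist())
P=cloud(c)
R=Ro.from_euler('xyz',s["ee_rot"],degrees=True)
print("cam in tool",R.inv().apply(c["pose"][:3,3]-s["position"]).round(1),(R.inv()*Ro.from_matrix(c["pose"][:3,:3])).as_matrix().round(2).tolist())
for n,y0,y1 in(("c1",-50,50),("c2",-180,-70),("c3",-300,-180)):
  try:print(n,*rect(P,0,30,58,480,720,y0,y1)); print('  rib',*rect(P,0,60,80,480,720,y0,y1))
  except Exception as e:print(n,e)
```

```text
2.475 [575.00538411 -61.99607405 319.55777597] [ 1.79982993e+02 -7.93391581e-02 -1.76181352e+02]
66.85391553628031 279.77320951990856 213.97497656728623 [[-0.07, -0.96, -0.28, 500.92], [1.0, -0.06, -0.02, -66.48], [-0.0, -0.28, 0.96, 442.84], [0.0, 0.0, 0.0, 1.0]]
cam in tool [  74.4    0.5 -123.2] [[0.0, 0.96, 0.29], [1.0, -0.0, 0.0], [0.0, 0.29, -0.96]]
c1 4660 [605.8   0.   47.5] [6.072e+02 5.000e-01] [126.3  64.7] 4.2 46.6
  rib 271 [575.7  -2.1  63.6] [575.9  -2. ] [11.2 33. ] 4.6 63.7
c2 4511 [ 637.5 -119.8   47.4] [ 639.7 -120.3] [126.5  64.4] 2.6 46.7
  rib 248 [ 607.9 -121.4   63.7] [ 608.3 -121. ] [11.4 32.3] 2.1 63.8
c3 5038 [ 622.3 -231.8   47. ] [ 624.4 -233.6] [126.5  64.9] 8.8 46.7
  rib 268 [ 593.2 -237.9   63.7] [ 593.8 -238.2] [12.2 33.7] 9.1 63.8
```

View pics/w1.png

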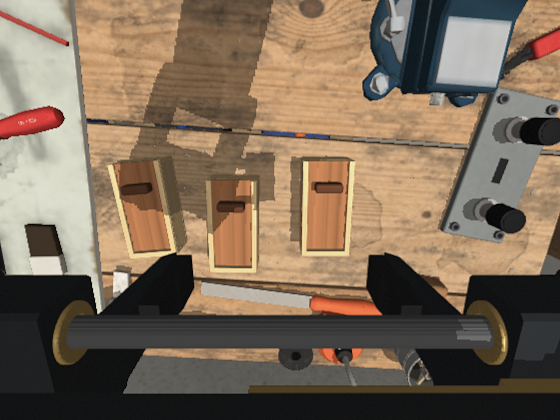

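Run:
```python
from h import *
plan([607,0.5,130],184.2)
```

```text
turn [ 0.001 -0.001 -0.005] = 1x[ 0.0007 -0.0014 -0.0053] | shift [-3.72  5.84 18.98] = 6x[-0.619  0.974  3.164]
```

Call:
{"api": "carry_out", "payload": {"commands": [[[-0.62, 0.97, 3.16, 0, 0, -0.005, 0], [-0.62, 0.97, 3.16, 0, 0, 0, 0], [-0.62, 0.97, 3.16, 0, 0, 0, 0], [-0.62, 0.97, 3.16, 0, 0, 0, 0], [-0.62, 0.97, 3.16, 0, 0, 0, 0], [-0.62, 0.98, 3.16, 0, 0, 0, 0], [0, 0, 2.5, 0, 0, 0, 0], [0, 0, 2.5, 0, 0, 0, 0], [0, 0, 2.5, 0, 0, 0, 0], [0, 0, 1.8, 0, 0, 0, 0], [0, 0, 0, 0, 0, 0, 120], [0, 0, 0, 0, 0, 0, 120], [0, 0, 0, 0, 0, 0, 120], [0, 0, 0, 0, 0, 0, 120], [0, 0, 0, 0, 0, 0, 120], [0, 0, 0, 0, 0, 0, 120]]], "squeeze": 25}}

```text
clock: 4.53
position: [607.1, 1.4, 39.2]
ee_rot: [-180.0, 0.1, -175.7]
force: [-0.9, 2.1, 6.4]
width: 63.7
gripper_force: 25.0
```

Call:
{"api": "carry_out", "payload": {"commands": [[[0, 0, -0.6, 0, 0, 0, 120], [0, 0, -0.7, 0, 0, 0, 120], [0, 0, -0.7, 0, 0, 0, 120], [0, 0, 0, 0, 0, 0, 120], [0, 0, 0, 0, 0, 0, 120], [0, 0, 0, 0, 0, 0, 120], [0, 0, 0, 0, 0, 0, 120]]]}}

```text
clock: 5.4
position: [606.8, 1.2, 58.0]
ee_rot: [180.0, -0.0, -175.7]
force: [-0.6, -0.4, -2.4]
width: 63.6
gripper_force: 25.0
```

Run:
```python
from h import *
s=sense();print({k:np.round(s[k],2).tolist() for k in("clock","position","ee_rot","force","width","gripper_force")})
snap("side","s1")
c=snap("side");P=cloud(c);print(*rect(P,0,30,75,480,720,-50,50))
```

```text
{'clock': 5.4, 'position': [606.8, 1.23, 57.97], 'ee_rot': [179.99, -0.02, -175.72], 'force': [-0.55, -0.44, -2.4], 'width': 63.62, 'gripper_force': 24.99}
801 [597.1  26.7  54.8] [607.9  16.5] [134.6  70.3] 16.6 56.3
```

Call:
{"api": "carry_out", "payload": {"commands": [[[0, 0, 0.7, 0, 0, 0, 120], [0, 0, 0.7, 0, 0, 0, 120], [0, 0, 0.55, 0, 0, 0, 120], [0, 0, 0, 0, 0, 0, 120], [0, 0, 0, 0, 0, 0, 0], [0, 0, 0, 0, 0, 0, 0], [0, 0, 0, 0, 0, 0, 0], [0, 0, 0, 0, 0, 0, 0], [0, 0, -3, 0, 0, 0, 0], [0, 0, -3, 0, 0, 0, 0], [0, 0, -3, 0, 0, 0, 0], [0, 0, 0, 0, 0, 0, 0], [0, 0, 0, 0, 0, 0, 0]]]}}

```text
clock: 7.12
position: [606.4, 1.3, 127.6]
ee_rot: [180.0, -0.1, -175.7]
force: [-0.9, 0.5, 0.1]
width: 87.7
gripper_force: 0.0
```

Run:
```python
from h import *
plan([640,-120.3,130],182.7)
```

```text
turn [ 0.    -0.002  0.028] = 1x[ 0.0004 -0.0015  0.0276] | shift [ -2.78 -12.3   -0.24] = 4x[-0.696 -3.076 -0.06 ]
```

Call:
{"api": "carry_out", "payload": {"commands": [[[-0.7, -3.08, -0.06, 0, 0, 0.028, 0], [-0.7, -3.08, -0.06, 0, 0, 0, 0], [-0.7, -3.08, -0.06, 0, 0, 0, 0], [-0.7, -3.08, -0.06, 0, 0, 0, 0], [0, 0, 0, 0, 0, 0, 0], [0, 0, 2.5, 0, 0, 0, 0], [0, 0, 2.5, 0, 0, 0, 0], [0, 0, 2.5, 0, 0, 0, 0], [0, 0, 1.7, 0, 0, 0, 0], [0, 0, 0, 0, 0, 0, 0], [0, 0, 0, 0, 0, 0, 120], [0, 0, 0, 0, 0, 0, 120], [0, 0, 0, 0, 0, 0, 120], [0, 0, 0, 0, 0, 0, 120], [0, 0, 0, 0, 0, 0, 120]]]}}

```text
clock: 9.0
position: [641.7, -120.3, 39.8]
ee_rot: [-180.0, 0.1, -177.3]
force: [-1.2, 0.9, 6.4]
width: 63.9
gripper_force: 25.0
```

Call:
{"api": "carry_out", "payload": {"commands": [[[0, 0, -0.6, 0, 0, 0, 120], [0, 0, -0.7, 0, 0, 0, 120], [0, 0, -0.7, 0, 0, 0, 120], [0, 0, 0, 0, 0, 0, 120], [0, 0, 0, 0, 0, 0, 120], [0, 0, 0, 0, 0, 0, 120], [0, 0, 0, 0, 0, 0, 120]]]}}

```text
clock: 9.88
position: [641.4, -120.3, 58.9]
ee_rot: [180.0, -0.0, -177.3]
force: [0.6, 0.3, -6.2]
width: 63.8
gripper_force: 25.0
```

Call:
{"api": "carry_out", "payload": {"commands": [[[0, 0, 0.7, 0, 0, 0, 120], [0, 0, 0.7, 0, 0, 0, 120], [0, 0, 0.55, 0, 0, 0, 120], [0, 0, 0, 0, 0, 0, 120], [0, 0, 0, 0, 0, 0, 0], [0, 0, 0, 0, 0, 0, 0], [0, 0, 0, 0, 0, 0, 0], [0, 0, 0, 0, 0, 0, 0], [0, 0, -3, 0, 0, 0, 0], [0, 0, -3, 0, 0, 0, 0], [0, 0, -3, 0, 0, 0, 0], [0, 0, 0, 0, 0, 0, 0], [0, 0, 0, 0, 0, 0, 0]]]}}

```text
clock: 11.5
position: [641.0, -120.1, 128.4]
ee_rot: [180.0, -0.1, -177.3]
force: [-0.2, 0.1, 0.2]
width: 88.4
gripper_force: 0.0
```

Run:
```python
from h import *
plan([624.5,-233.5,130],188.8)
```

```text
turn [ 0.001 -0.001 -0.107] = 1x[ 0.0007 -0.0014 -0.1069] | shift [  3.37 -10.95  -0.16] = 3x[ 1.122 -3.65  -0.052]
```

c2 is heavy (6.2 N), c1 light. Now c3.

Call:
{"api": "carry_out", "payload": {"commands": [[[0, 0, 0, 0, 0, -0.107, 0], [1.12, -3.65, -0.05, 0, 0, 0, 0], [1.12, -3.65, -0.05, 0, 0, 0, 0], [1.12, -3.65, -0.05, 0, 0, 0, 0], [0, 0, 0, 0, 0, 0, 0], [0, 0, 2.5, 0, 0, 0, 0], [0, 0, 2.5, 0, 0, 0, 0], [0, 0, 2.5, 0, 0, 0, 0], [0, 0, 1.7, 0, 0, 0, 0], [0, 0, 0, 0, 0, 0, 0], [0, 0, 0, 0, 0, 0, 120], [0, 0, 0, 0, 0, 0, 120], [0, 0, 0, 0, 0, 0, 120], [0, 0, 0, 0, 0, 0, 120], [0, 0, 0, 0, 0, 0, 120]]]}}

```text
clock: 13.38
position: [625.3, -233.8, 39.9]
ee_rot: [-179.9, 0.1, -171.2]
force: [-1.8, 1.4, 5.7]
width: 64.0
gripper_force: 25.0
```

Call:
{"api": "carry_out", "payload": {"commands": [[[0, 0, -0.6, 0, 0, 0, 120], [0, 0, -0.7, 0, 0, 0, 120], [0, 0, -0.7, 0, 0, 0, 120], [0, 0, 0, 0, 0, 0, 120], [0, 0, 0, 0, 0, 0, 120], [0, 0, 0, 0, 0, 0, 120], [0, 0, 0, 0, 0, 0, 120]]]}}

```text
clock: 14.25
position: [624.9, -233.6, 58.8]
ee_rot: [180.0, -0.0, -171.2]
force: [-0.9, -0.5, -2.1]
width: 64.1
gripper_force: 25.0
```

Call:
{"api": "carry_out", "payload": {"commands": [[[0, 0, 0.7, 0, 0, 0, 120], [0, 0, 0.7, 0, 0, 0, 120], [0, 0, 0.55, 0, 0, 0, 120], [0, 0, 0, 0, 0, 0, 120], [0, 0, 0, 0, 0, 0, 0], [0, 0, 0, 0, 0, 0, 0], [0, 0, 0, 0, 0, 0, 0], [0, 0, 0, 0, 0, 0, 0], [0, 0, -4, 0, 0, 0, 0], [0, 0, -4, 0, 0, 0, 0], [0, 0, -4, 0, 0, 0, 0], [0, 0, -4, 0, 0, 0, 0], [0, 0, 0, 0, 0, 0, 0]]]}}

```text
clock: 15.88
position: [625.9, -234.1, 203.0]
ee_rot: [-179.8, 0.3, -171.2]
force: [-0.4, -0.4, 0.0]
width: 88.1
gripper_force: 0.0
```

Run:
```python
from h import *
c=snap("wrist","w2");P=cloud(c)
for n,y0,y1 in(("c1",-50,50),("c2",-180,-70),("c3",-300,-180)):
  try:print(n,*rect(P,0,30,58,480,720,y0,y1)); print('  rib',*rect(P,0,60,80,480,720,y0,y1))
  except Exception as e:print(n,e)
plan([609,-121,130],92.7)
```

```text
c1 8085 [606.  -10.5  45.6] [6.067e+02 2.000e-01] [125.8  64.9] 4.2 46.2
  rib 268 [576.4 -11.9  63.3] [576.5  -9.2] [11.9 18.7] 3.8 63.5
c2 7261 [ 623.6 -124.7   46.9] [ 639.4 -120.8] [126.3  65.3] 2.5 46.5
  rib 532 [ 607.8 -123.    63.6] [ 608.4 -122.3] [12.4 33.5] 2.2 63.8
c3 9279 [ 622.2 -233.8   47.8] [ 624.2 -233.5] [126.4  64.2] 9.0 46.7
  rib 570 [ 593.  -238.3   63.7] [ 593.1 -238.3] [11.5 33.4] 9.0 63.9
turn [0.    0.003 1.677] = 10x[0.     0.0003 0.1677] | shift [11.34 -1.09  7.05] = 4x[ 2.834 -0.271  1.763]
```

Call:
{"api": "carry_out", "payload": {"commands": [[[0, 0, 0, 0, 0, 0.168, 60], [0, 0, 0, 0, 0, 0.168, 60], [0, 0, 0, 0, 0, 0.168, 60], [0, 0, 0, 0, 0, 0.168, 60], [0, 0, 0, 0, 0, 0.168, 60], [0, 0, 0, 0, 0, 0.168, 60], [0, 0, 0, 0, 0, 0.168, 60], [0, 0, 0, 0, 0, 0.168, 60], [0, 0, 0, 0, 0, 0.168, 60], [0, 0, 0, 0, 0, 0.168, 60], [2.83, -0.27, 1.76, 0, 0, 0, 60], [2.83, -0.27, 1.76, 0, 0, 0, 60], [2.83, -0.27, 1.76, 0, 0, 0, 60], [2.83, -0.27, 1.76, 0, 0, 0, 60], [0, 0, 0, 0, 0, 0, 60], [0, 0, 0, 0, 0, 0, 60]]]}}

```text
clock: 17.92
position: [609.3, -121.8, 129.0]
ee_rot: [-180.0, 0.0, 92.5]
force: [-0.4, 0.3, 0.6]
width: 67.4
gripper_force: 0.0
```

Run:
```python
from h import *
s=sense();print(s["position"],s["ee_rot"],s["width"])
plan([608.5,-121.7,74],92.6,20)
```

```text
[ 609.34737527 -121.7640093   128.99232207] [-1.79990747e+02  1.24655095e-02  9.25384765e+01] 67.36843349759792
turn [-0.     0.    -0.001] = 1x[-0.0002  0.0002 -0.0011] | shift [ 0.01 -0.08  5.5 ] = 3x[ 0.003 -0.028  1.833]
```

Call:
{"api": "carry_out", "payload": {"commands": [[[0, -0.08, 1.8, 0, 0, 0, 60], [0, 0, 1.8, 0, 0, 0, 60], [0, 0, 1.4, 0, 0, 0, 60], [0, 0, 0.5, 0, 0, 0, 60], [0, 0, 0, 0, 0, 0, 60], [0, 0, 0, 0, 0, 0, 255], [0, 0, 0, 0, 0, 0, 255], [0, 0, 0, 0, 0, 0, 255], [0, 0, 0, 0, 0, 0, 255], [0, 0, 0, 0, 0, 0, 255], [0, 0, 0, 0, 0, 0, 255], [0, 0, 0, 0, 0, 0, 255], [0, 0, 0, 0, 0, 0, 255]]], "squeeze": 20}}

```text
clock: 19.55
position: [608.4, -121.1, 74.1]
ee_rot: [180.0, -0.0, 92.5]
force: [-0.0, -0.9, 1.3]
width: 11.7
gripper_force: 20.0
```

Run:
```python
from h import *
s=sense();print({k:np.round(s[k],2).tolist() for k in("clock","position","ee_rot","force","width","gripper_force")})
```

```text
{'clock': 19.55, 'position': [608.37, -121.08, 74.14], 'ee_rot': [180.0, -0.0, 92.55], 'force': [-0.01, -0.94, 1.29], 'width': 11.72, 'gripper_force': 20.0}
```

Call:
{"api": "carry_out", "payload": {"commands": [[[0, 0, -0.05, 0, 0, 0, 255], [0, -0.2, 0, 0, 0, 0, 255], [0, -0.4, 0, 0, 0, 0, 255], [0, -0.4, 0, 0, 0, 0, 255], [0, -0.5, 0, 0, 0, 0, 255], [0, -0.5, 0, 0, 0, 0, 255]]]}}

```text
clock: 20.3
position: [588.0, -122.0, 74.7]
ee_rot: [-180.0, -0.0, 92.5]
force: [-0.4, -0.6, -0.8]
width: 11.5
gripper_force: 20.0
```

Call:
{"api": "carry_out", "payload": {"commands": [[[0, -0.6, 0, 0, 0, 0, 255], [0, -0.6, 0, 0, 0, 0, 255], [0, -0.6, 0, 0, 0, 0, 255], [0, -0.6, 0, 0, 0, 0, 255], [0, -0.6, 0, 0, 0, 0, 255], [0, -0.6, 0, 0, 0, 0, 255], [0, -0.6, 0, 0, 0, 0, 255], [0, 0, 0, 0, 0, 0, 255]]]}}

```text
clock: 21.3
position: [546.1, -123.9, 74.7]
ee_rot: [-180.0, -0.0, 92.5]
force: [0.5, 0.8, -0.8]
width: 11.8
gripper_force: 20.0
```

Run:
```python
from h import *
s=sense();print({k:np.round(s[k],2).tolist() for k in("clock","position","ee_rot","force","width","gripper_force","ft_torque")})
c=snap("top","t1");P=cloud(c)
k=(P[...,2]>50)&(P[...,2]<58)
print(*rect(P,0,30,58,480,720,-180,-70));print(*rect(P,0,49.5,58,655,720,-180,-70))
```

```text
{'clock': 21.3, 'position': [546.1, -123.86, 74.7], 'ee_rot': [-179.99, -0.01, 92.54], 'force': [0.47, 0.83, -0.75], 'width': 11.79, 'gripper_force': 20.0, 'ft_torque': [-0.11, 0.04, -0.03]}
129 [ 696.  -129.4   47.8] [ 690.  -123.8] [27.3 51.8] 0.7 50.4
76 [ 695.3 -131.6   52.2] [ 689.9 -125. ] [49.8 25.9] 88.9 52.2
```

Run:
```python
import cv2
a=cv2.imread("pics/t1.png")[100:300,180:400]
cv2.imwrite("pics/t1c.png",cv2.resize(a,(660,600),interpolation=cv2.INTER_CUBIC))
```

```text
(no output)
```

View pics/t1c.png

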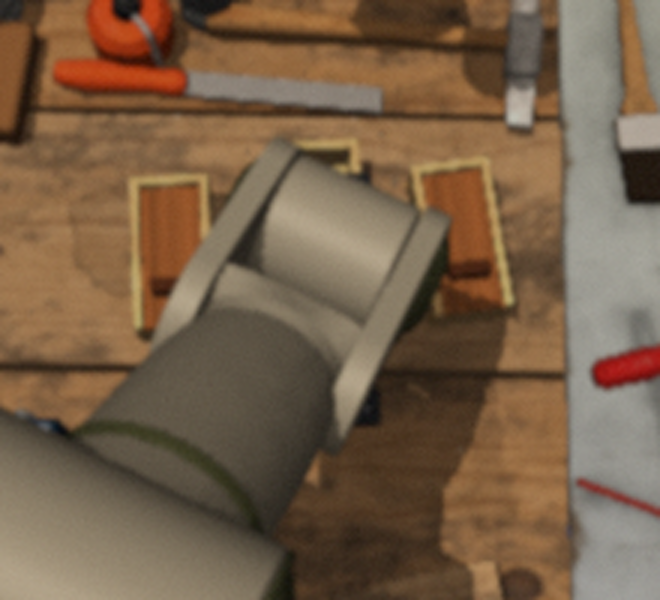

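Call:
{"api": "carry_out", "payload": {"commands": [[[0, -0.6, 0, 0, 0, 0, 255], [0, -0.6, 0, 0, 0, 0, 255], [0, -0.6, 0, 0, 0, 0, 255], [0, -0.6, 0, 0, 0, 0, 255], [0, -0.6, 0, 0, 0, 0, 255], [0, -0.6, 0, 0, 0, 0, 255], [0, -0.6, 0, 0, 0, 0, 255], [0, -0.6, 0, 0, 0, 0, 255], [0, -0.6, 0, 0, 0, 0, 255], [0, -0.6, 0, 0, 0, 0, 255], [0, -0.8, 0, 0, 0, 0, 255], [0, -0.9, 0, 0, 0, 0, 255], [0, 0, 0, 0, 0, 0, 255], [0, 0, 1.3, 0, 0, 0, 255], [0, 0, 1.3, 0, 0, 0, 255], [0, 0, 1.0, 0, 0, 0, 255], [0, 0, 0.5, 0, 0, 0, 255], [0, 0, 0, 0, 0, 0, 255]]]}}

```text
clock: 23.6
position: [469.5, -127.2, 33.3]
ee_rot: [-180.0, -0.0, 92.6]
force: [0.4, 0.3, -1.5]
width: 11.6
gripper_force: 20.0
```

Run:
```python
from h import *
s=sense();print({k:np.round(s[k],2).tolist() for k in("clock","position","ee_rot","force","width")})
```

```text
{'clock': 23.6, 'position': [469.46, -127.2, 33.27], 'ee_rot': [-179.96, -0.02, 92.55], 'force': [0.41, 0.26, -1.5], 'width': 11.63}
```

Call:
{"api": "carry_out", "payload": {"commands": [[[0, 0, 0.2, 0, 0, 0, 255], [0, 0, 0, 0, 0, 0, 255], [0, 0, 0, 0, 0, 0, 120], [0, 0, 0, 0, 0, 0, 120], [0, 0, 0, 0, 0, 0, 120], [0, 0, -3, 0, 0, 0, 90], [0, 0, -4, 0, 0, 0, 60], [0, 0, -5, 0, 0, 0, 60], [0, 0, -5, 0, 0, 0, 60], [0, 0, -5, 0, 0, 0, 60], [0, 0, 0, 0, 0, 0, 60]]]}}

```text
clock: 24.98
position: [470.4, -127.7, 254.9]
ee_rot: [179.6, 0.2, 92.6]
force: [-0.8, 0.5, 0.2]
width: 67.2
gripper_force: 0.0
```

Run:
```python
from h import *
s=sense();print({k:np.round(s[k],2).tolist() for k in("clock","position","ee_rot","force","width")})
plan([580,190,260],82.4,45)
```

```text
{'clock': 24.98, 'position': [470.39, -127.67, 254.9], 'ee_rot': [179.64, 0.22, 92.56], 'force': [-0.83, 0.47, 0.25], 'width': 67.19}
turn [0.007 0.003 0.177] = 2x[0.0033 0.0016 0.0886] | shift [32.94  6.66 -0.51] = 8x[ 4.117  0.833 -0.064]
```

Call:
{"api": "carry_out", "payload": {"commands": [[[0, 0, 0, 0.003, 0.002, 0.089, 60], [0, 0, 0, 0.003, 0.002, 0.089, 60], [4.12, 0.83, -0.06, 0, 0, 0, 60], [4.12, 0.83, -0.06, 0, 0, 0, 60], [4.12, 0.83, -0.06, 0, 0, 0, 60], [4.12, 0.83, -0.06, 0, 0, 0, 60], [4.12, 0.83, -0.06, 0, 0, 0, 60], [4.12, 0.83, -0.06, 0, 0, 0, 60], [4.12, 0.83, -0.06, 0, 0, 0, 60], [4.12, 0.83, -0.06, 0, 0, 0, 60], [0, 0, 0, 0, 0, 0, 60], [0, 0, 0, 0, 0, 0, 60]]]}}

```text
clock: 26.48
position: [578.9, 190.1, 256.1]
ee_rot: [-179.5, -0.2, 82.3]
force: [0.1, -0.4, -0.6]
width: 67.3
gripper_force: 0.0
```

Run:
```python
from h import *
s=sense();print({k:np.round(s[k],2).tolist() for k in("clock","position","ee_rot","force","width")})
c=snap("wrist","w3");P=cloud(c);t=snap("top");T=cloud(t)
for Q in(P,T):
  for n,x0,x1 in(("far",545,660),("near",420,545)):
    try:print(n,*rect(Q,0,60,80,x0,x1,150,320),'| top',*rect(Q,0,69,80,x0,x1,150,320)[1:4])
    except Exception as e:print(e)
print("c2",*rect(T,0,30,58,480,720,-180,-70));print("lid",*rect(T,0,3,30,420,570,-180,-70))
```

```text
{'clock': 26.48, 'position': [578.87, 190.07, 256.06], 'ee_rot': [-179.53, -0.15, 82.35], 'force': [0.07, -0.4, -0.57], 'width': 67.34}
far 855 [601.3 228.6  70.9] [601.4 228.5] [30.4 30.9] 80.7 71.0 | top [601.3 228.3  71. ] [601.3 228.1] [29.6 30.8]
near 917 [494.4 242.8  71. ] [493.4 242.2] [30.9 31. ] 34.1 71.5 | top [493.5 242.5  71.6] [493.2 242.3] [30.6 30.8]
far 147 [600.  224.4  70. ] [601.  225.3] [31.2 28.9] 18.8 70.7 | top [600.6 225.5  71.7] [601.6 225.9] [31.9 25.7]
near 163 [491.8 239.5  70.3] [492.7 240.4] [30.2 31.5] 18.5 70.9 | top [492.8 240.8  71.7] [492.9 241.1] [29.  30.6]
c2 692 [ 641.2 -121.2   45.4] [ 639.6 -120.4] [128.1  64.1] 2.8 47.8
lid 866 [ 493.6 -127.3    6.6] [ 493.  -124.9] [147.1 105.8] 0.9 5.2
```

View pics/w3.png

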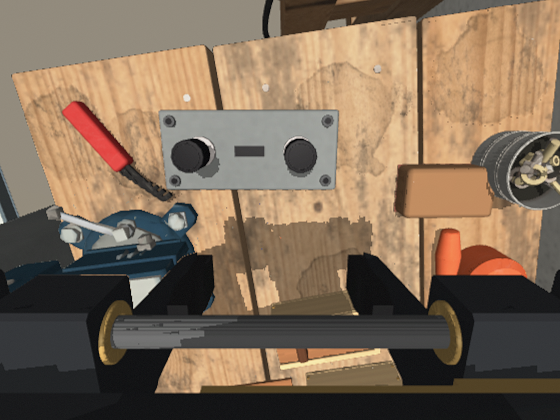

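Run:
```python
from h import *
plan([601,227,120],82.4,40)
```

```text
turn [-0.007 -0.003 -0.002] = 1x[-0.0072 -0.003  -0.002 ] | shift [ 4.01  1.68 13.68] = 4x[1.001 0.421 3.419]
```

Call:
{"api": "carry_out", "payload": {"commands": [[[1.0, 0.42, 3.42, -0.007, -0.003, 0, 60], [1.0, 0.42, 3.42, 0, 0, 0, 60], [1.0, 0.42, 3.42, 0, 0, 0, 60], [1.0, 0.42, 3.42, 0, 0, 0, 60], [0, 0, 0, 0, 0, 0, 60], [0, 0, 0, 0, 0, 0, 60]]]}}

```text
clock: 27.32
position: [601.5, 227.5, 122.0]
ee_rot: [179.9, -0.1, 82.3]
force: [1.0, -0.5, 0.9]
width: 67.4
gripper_force: 0.0
```

Run:
```python
from h import *
s=sense();print({k:np.round(s[k],2).tolist() for k in("clock","position","ee_rot","force","width")})
c=snap("wrist");P=cloud(c)
print(*rect(P,0,66,80,545,660,150,320))
plan([601,227,60],82.4,20)
```

```text
{'clock': 27.32, 'position': [601.53, 227.46, 121.98], 'ee_rot': [179.85, -0.05, 82.31], 'force': [0.98, -0.5, 0.9], 'width': 67.37}
2127 [601.7 229.2  70.9] [601.5 228.2] [31.3 31.3] 50.0 71.1
turn [ 0.003 -0.001 -0.002] = 1x[ 0.0032 -0.0012 -0.0016] | shift [-0.06 -0.05  6.23] = 4x[-0.015 -0.014  1.557]
```

Call:
{"api": "carry_out", "payload": {"commands": [[[0, 0, 1.5, 0.003, 0, 0, 60], [0, 0, 1.5, 0, 0, 0, 60], [0, 0, 1.5, 0, 0, 0, 60], [0, 0, 1.6, 0, 0, 0, 60], [0, 0, 0, 0, 0, 0, 60], [0, 0, 0, 0, 0, 0, 255], [0, 0, 0, 0, 0, 0, 255], [0, 0, 0, 0, 0, 0, 255], [0, 0, 0, 0, 0, 0, 255], [0, 0, 0, 0, 0, 0, 255], [0, 0, 0, 0, 0, 0, 255]]], "squeeze": 12}}

```text
clock: 28.75
position: [601.6, 228.2, 59.8]
ee_rot: [-180.0, -0.1, 82.3]
force: [4.3, -0.4, 1.2]
width: 31.2
gripper_force: 12.0
```

Call:
{"api": "carry_out", "payload": {"commands": [[[0, 0, -0.8, 0, 0, 0, 255], [0, 0, -1.2, 0, 0, 0, 255], [0, 0, -1.2, 0, 0, 0, 255], [0, 0, -1.2, 0, 0, 0, 255], [0, 0, -1.5, 0, 0, 0, 255], [0, 0, -1.5, 0, 0, 0, 255], [0, 0, 0, 0, 0, 0, 255]]]}}

```text
clock: 29.62
position: [601.6, 228.2, 134.9]
ee_rot: [180.0, -0.1, 82.4]
force: [0.9, 0.0, -0.7]
width: 31.0
gripper_force: 12.0
```

Run:
```python
from h import *
s=sense();print({k:np.round(s[k],2).tolist() for k in("clock","position","ee_rot","force","width","gripper_force")})
c=snap("side","s2")
cv2.imwrite("pics/s2c.png",cv2.resize(c["color"][180:360,140:360],(660,540)))
t=snap("top");T=cloud(t)
print(*rect(T,0,5,18,610,720,30,200))
plan([610,110,s["position"][2]],82.4,40)
```

```text
{'clock': 29.62, 'position': [601.58, 228.24, 134.94], 'ee_rot': [179.99, -0.07, 82.35], 'force': [0.93, 0.05, -0.71], 'width': 30.95, 'gripper_force': 12.0}
139 [649.3 178.8  12.2] [665.1 128.1] [107.9 144.8] 1.0 12.5
turn [-0.003 -0.    -0.001] = 1x[-0.0027 -0.0003 -0.0009] | shift [-11.59   2.46  -0.17] = 3x[-3.863  0.819 -0.058]
```

View pics/s2c.png

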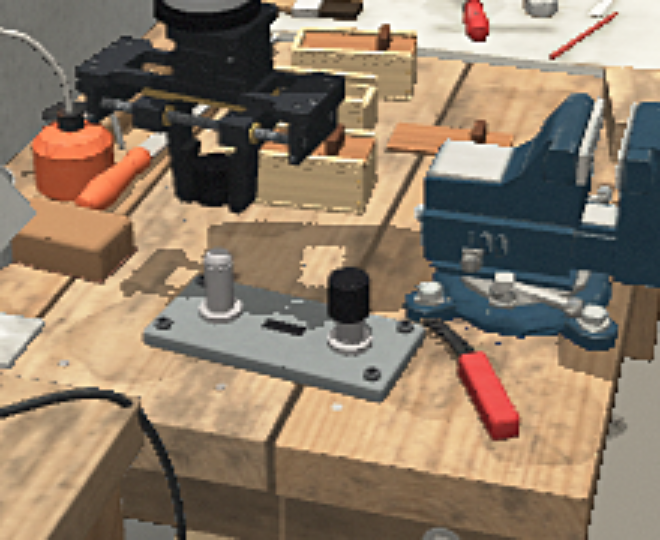

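Call:
{"api": "carry_out", "payload": {"commands": [[[-3.86, 0.82, 0, 0, 0, 0, 255], [-3.86, 0.82, 0, 0, 0, 0, 255], [-3.86, 0.82, 0, 0, 0, 0, 255], [0, 0, 2.5, 0, 0, 0, 255], [0, 0, 2.5, 0, 0, 0, 255], [0, 0, 2.5, 0, 0, 0, 255], [0, 0, 2.0, 0, 0, 0, 255], [0, 0, 1.0, 0, 0, 0, 255], [0, 0, 0.4, 0, 0, 0, 255], [0, 0, 0, 0, 0, 0, 255], [0, 0, 0, 0, 0, 0, 255]]]}}

```text
clock: 31.1
position: [610.2, 110.2, 25.0]
ee_rot: [-179.9, -0.0, 82.4]
force: [-0.0, -0.2, 0.0]
width: 31.7
gripper_force: 12.0
```

Run:
```python
from h import *
s=sense();print({k:np.round(s[k],2).tolist() for k in("clock","position","ee_rot","force","width","gripper_force")})
```

```text
{'clock': 31.1, 'position': [610.17, 110.18, 24.96], 'ee_rot': [-179.93, -0.03, 82.35], 'force': [-0.05, -0.19, 0.03], 'width': 31.69, 'gripper_force': 12.0}
```

Call:
{"api": "carry_out", "payload": {"commands": [[[0, 0, 0.2, 0, 0, 0, 255], [0, 0, 0, 0, 0, 0, 255], [0, 0, 0, 0, 0, 0, 60], [0, 0, 0, 0, 0, 0, 60], [0, 0, 0, 0, 0, 0, 60], [0, 0, 0, 0, 0, 0, 60], [0, 0, -2, 0, 0, 0, 60], [0, 0, -4, 0, 0, 0, 60], [0, 0, -4, 0, 0, 0, 60], [0, 0, -4, 0, 0, 0, 80], [0, 0, -4, 0, 0, 0, 80], [0, 0, 0, 0, 0, 0, 80], [0, 0, 0, 0, 0, 0, 80]]]}}

```text
clock: 32.72
position: [609.8, 110.0, 201.4]
ee_rot: [-179.8, -0.0, 82.4]
force: [0.3, -0.1, -0.2]
width: 60.4
gripper_force: 0.0
```

Run:
```python
from h import *
s=sense();print({k:np.round(s[k],2).tolist() for k in("clock","position","ee_rot","force","width","gripper_force")})
P=cloud(snap("wrist","w4"));print(*rect(P,0,8,45,580,640,75,145))
plan([639.6,-120.4,210],92.6,42)
```

```text
{'clock': 32.72, 'position': [609.84, 110.03, 201.38], 'ee_rot': [-179.78, -0.01, 82.35], 'force': [0.26, -0.1, -0.2], 'width': 60.4, 'gripper_force': 0.0}
914 [609.3 112.1  27.6] [608.8 110.8] [30.7 30.8] 83.0 28.7
turn [-0.005 -0.001 -0.179] = 2x[-0.0023 -0.0003 -0.0894] | shift [-23.15   1.94  -0.91] = 6x[-3.859  0.323 -0.151]
```

Cap stands at (609,111), top about 29–30 mm high: upright.

Call:
{"api": "carry_out", "payload": {"commands": [[[0, 0, 0, -0.002, 0, -0.0895, 80], [0, 0, 0, -0.002, 0, -0.0895, 80], [-3.86, 0.32, -0.15, 0, 0, 0, 80], [-3.86, 0.32, -0.15, 0, 0, 0, 80], [-3.86, 0.32, -0.15, 0, 0, 0, 80], [-3.86, 0.32, -0.15, 0, 0, 0, 80], [-3.86, 0.32, -0.15, 0, 0, 0, 80], [-3.86, 0.32, -0.15, 0, 0, 0, 80], [0, 0, 0, 0, 0, 0, 80], [0, 0, 0, 0, 0, 0, 80]]]}}

```text
clock: 34.02
position: [639.7, -119.8, 210.1]
ee_rot: [180.0, -0.1, 92.6]
force: [0.0, 0.7, -0.1]
width: 60.7
gripper_force: 0.0
```

Run:
```python
from h import *
s=sense();print({k:np.round(s[k],2).tolist() for k in("clock","position","ee_rot","force","width","gripper_force")})
P=cloud(snap("wrist","w5"))
print("case",*rect(P,0,30,58,480,720,-180,-70));print("sl",*rect(P,0,36,48,605,675,-141,-99))
```

```text
{'clock': 34.02, 'position': [639.68, -119.8, 210.14], 'ee_rot': [180.0, -0.09, 92.62], 'force': [0.04, 0.68, -0.09], 'width': 60.67, 'gripper_force': 0.0}
case 5547 [ 640.9 -119.8   45. ] [ 639.5 -119.5] [126.2  65. ] 2.6 45.7
sl 1066 [ 639.6 -119.    39.1] [ 639.7 -119.9] [43.1 41.8] 1.1 39.2
```

View pics/w5.png

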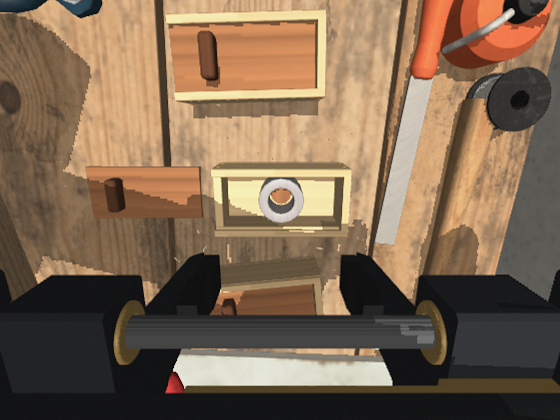

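Call:
{"api": "carry_out", "payload": {"commands": [[[0, 0, 4, 0, 0, 0, 80], [0, 0, 4, 0, 0, 0, 80], [0, 0, 3, 0, 0, 0, 80], [0, 0, 2, 0, 0, 0, 80], [0, 0, 2, 0, 0, 0, 80], [0, 0, 1.5, 0, 0, 0, 80], [0, 0, 1.0, 0, 0, 0, 80], [0, 0, 0, 0, 0, 0, 80], [0, 0, 0, 0, 0, 0, 255], [0, 0, 0, 0, 0, 0, 255], [0, 0, 0, 0, 0, 0, 255], [0, 0, 0, 0, 0, 0, 255], [0, 0, 0, 0, 0, 0, 255], [0, 0, 0, 0, 0, 0, 255]]], "squeeze": 25}}

```text
clock: 35.83
position: [640.6, -120.5, 36.9]
ee_rot: [179.8, -0.0, 92.6]
force: [-0.8, 0.7, 6.0]
width: 42.5
gripper_force: 24.9
```

Run:
```python
from h import *
s=sense();print({k:np.round(s[k],2).tolist() for k in("clock","position","ee_rot","force","width","gripper_force")})
```

```text
{'clock': 35.83, 'position': [640.55, -120.51, 36.87], 'ee_rot': [179.84, -0.0, 92.61], 'force': [-0.77, 0.68, 5.96], 'width': 42.53, 'gripper_force': 24.91}
```

Call:
{"api": "carry_out", "payload": {"commands": [[[0, 0, -0.5, 0, 0, 0, 255], [0, 0, -0.8, 0, 0, 0, 255], [0, 0, -1, 0, 0, 0, 255], [0, 0, -1.2, 0, 0, 0, 255], [0, 0, -1.5, 0, 0, 0, 255], [0, 0, -2, 0, 0, 0, 255], [0, 0, -3, 0, 0, 0, 255], [0, 0, -4, 0, 0, 0, 255], [0, 0, -2, 0, 0, 0, 255], [0, 0, 0, 0, 0, 0, 255], [0, 0, 0, 0, 0, 0, 255]]]}}

```text
clock: 37.2
position: [639.6, -120.3, 195.3]
ee_rot: [180.0, -0.1, 92.6]
force: [-0.9, -0.7, -3.9]
width: 42.8
gripper_force: 24.9
```

Run:
```python
from h import *
s=sense();print({k:np.round(s[k],2).tolist() for k in("clock","position","ee_rot","force","width","gripper_force")})
c=snap("wrist","w6");P=cloud(c);t=snap("top");T=cloud(t)
print("case",*rect(P,0,30,58,480,720,-180,-70))
R=Ro.from_euler('xyz',s["ee_rot"],degrees=True)
L=R.inv().apply((P-s["position"]).reshape(-1,3)).reshape(P.shape)
k=(abs(L[...,1])<22)&(L[...,0]>-25)&(L[...,0]<30)&(L[...,2]>-8)&(L[...,2]<45)
q=L[k];print(k.sum(),q.min(0).round(1),q.max(0).round(1))
# front silhouette of the sleeve: nearest x per tool y column
for y in range(-20,21,5):
    w=q[abs(q[:,1]-y)<1.5]; print(y,len(w), w.max(0).round(1) if len(w) else '',w.min(0).round(1) if len(w) else '')
g=c["color"].copy();g[k]=(0,0,255)
cv2.imwrite("pics/w6c.png",np.hstack([c["color"][200:,140:420],g[200:,140:420]]))
Q=T
for n,x0,x1 in(("far",545,660),("near",420,545)):
    print(n,*rect(Q,0,58,80,x0,x1,150,320))
```

```text
{'clock': 37.2, 'position': [639.56, -120.28, 195.28], 'ee_rot': [179.99, -0.07, 92.61], 'force': [-0.86, -0.68, -3.93], 'width': 42.81, 'gripper_force': 24.91}
case 4088 [ 641.9 -114.8   46.2] [ 639.6 -119.4] [126.3  64.7] 2.7 50.7
7417 [-12.8 -22.   -8. ] [23. 22. 34.]
-20 346 [ 13.2 -18.5  31.1] [ -7.7 -21.5  -4.3]
-15 527 [ 18.4 -13.5  32.3] [ -8.  -16.5  -4.6]
-10 595 [21.5 -8.5 34. ] [ -9.7 -11.5  -4.2]
-5 521 [22.6 -3.5 32.4] [-12.3  -6.5  -4.2]
0 504 [23.   1.5 33.3] [-12.8  -1.5  -3.9]
5 531 [22.3  6.5 32.1] [-11.6   3.5  -4.2]
10 641 [20.5 11.5 31.9] [-8.2  8.5 -3.8]
15 470 [17.5 16.5 32.7] [-8.1 13.5 -3.9]
20 376 [10.7 21.5 29.8] [-8.3 18.5 -4.7]
far 68 [600.1 225.3  64.6] [600.8 225.4] [21.1 17.4] 5.2 65.4
near 1 [508.  238.3  66.8] [508.  238.3] [0. 0.] 0.0 66.8
```

View pics/w6c.png

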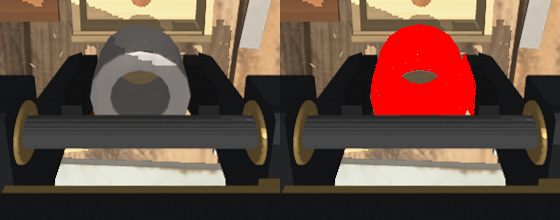

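Run:
```python
from h import *
plan([590,180,215],82.4,40)
```

```text
turn [-0.001 -0.001  0.178] = 2x[-0.0003 -0.0007  0.089 ] | shift [29.12 -8.89 -2.01] = 8x[ 3.639 -1.111 -0.251]
```

Call:
{"api": "carry_out", "payload": {"commands": [[[0, 0, 0, 0, 0, 0.089, 255], [0, 0, 0, 0, 0, 0.089, 255], [3.64, -1.11, -0.25, 0, 0, 0, 255], [3.64, -1.11, -0.25, 0, 0, 0, 255], [3.64, -1.11, -0.25, 0, 0, 0, 255], [3.64, -1.11, -0.25, 0, 0, 0, 255], [3.64, -1.11, -0.25, 0, 0, 0, 255], [3.64, -1.11, -0.25, 0, 0, 0, 255], [3.64, -1.11, -0.25, 0, 0, 0, 255], [3.64, -1.11, -0.25, 0, 0, 0, 255], [0, 0, 0, 0, 0, 0, 255], [0, 0, 0, 0, 0, 0, 255], [0, 0, 0, 0, 0, 0, 255]]]}}

```text
clock: 38.92
position: [590.6, 178.9, 215.9]
ee_rot: [179.9, -0.0, 82.3]
force: [-0.4, 0.9, -3.0]
width: 42.2
gripper_force: 24.9
```

```bash
cat > ax.py <<'E'
from h import *
def look(tag=None):
    s=sense();print({k:np.round(s[k],2).tolist() for k in("clock","position","ee_rot","force","width")})
    c=snap("wrist",tag);P=cloud(c)
    R=Ro.from_euler('xyz',s["ee_rot"],degrees=True)
    L=R.inv().apply((P-s["position"]).reshape(-1,3)).reshape(P.shape)
    k=(L[...,2]>40)&(P[...,2]>50)&(P[...,2]<80)&(P[...,0]>420)&(P[...,0]<700)&(P[...,1]>120)&(P[...,1]<330)
    n,lab=cv2.connectedComponents(k.astype(np.uint8))
    for i in range(1,n):
        m=lab==i
        if m.sum()<60: continue
        q=P[m];t=q[q[:,2]>q[:,2].max()-2.5]
        (x,y),r=cv2.minEnclosingCircle(q[:,:2].astype(np.float32))
        (x2,y2),r2=cv2.minEnclosingCircle(t[:,:2].astype(np.float32))
        print(m.sum(),"zmax",q[:,2].max().round(1),"all c",round(x,1),round(y,1),round(r,1),"top c",round(x2,1),round(y2,1),round(r2,1))
    k2=(P[...,2]>8)&(P[...,2]<18)&(P[...,0]>420)&(P[...,0]<700)&(P[...,1]>150)&(P[...,1]<300)
    # sleeve fit in the tool frame: outer front surface
    q=L[(L[...,2]>2)&(L[...,2]<26)&(L[...,0]>14)&(L[...,0]<32)&(abs(L[...,1])<17)]
    if len(q)>50:
        A=np.c_[2*q[:,:2],np.ones(len(q))]
        from scipy.optimize import least_squares
        r=least_squares(lambda p:np.hypot(q[:,0]-p[0],q[:,1]-p[1])-22,[0,0],loss='soft_l1').x
        print("sleeve in tool",r.round(2),"world",(s["position"]+R.apply([r[0],r[1],0])).round(1))
    return c,P
E
python3 - <<'E'
from ax import *
look("w7")
E
```

```text
{'clock': 38.92, 'position': [590.63, 178.9, 215.92], 'ee_rot': [179.94, -0.03, 82.34], 'force': [-0.44, 0.86, -3.04], 'width': 42.19}
1397 zmax 73.8 all c 493.2 242.4 16.1 top c 493.5 242.4 15.9
514 zmax 68.3 all c 601.5 228.0 10.9 top c 600.9 228.3 9.5
931 zmax 79.0 all c 441.3 143.6 26.4 top c 440.8 141.9 20.9
sleeve in tool [ 0.22 -0.93] world [589.7 179.2 215.9]
```

View pics/w7.png

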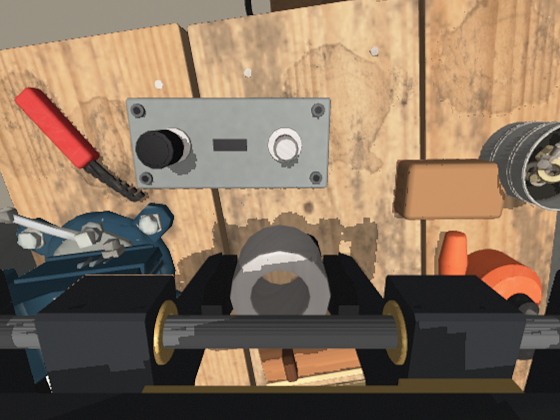

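Run:
```python
from h import *
plan([602,227.6,115],82.4,40)
```

```text
turn [ 0.001 -0.001 -0.001] = 1x[ 0.0013 -0.0006 -0.0012] | shift [ 4.97  0.48 10.1 ] = 3x[1.658 0.161 3.368]
```

Call:
{"api": "carry_out", "payload": {"commands": [[[1.66, 0.16, 0, 0, 0, 0, 255], [1.66, 0.16, 0, 0, 0, 0, 255], [1.66, 0.16, 0, 0, 0, 0, 255], [0, 0, 3, 0, 0, 0, 255], [0, 0, 3, 0, 0, 0, 255], [0, 0, 2.5, 0, 0, 0, 255], [0, 0, 1.6, 0, 0, 0, 255], [0, 0, 0, 0, 0, 0, 255], [0, 0, 0, 0, 0, 0, 255]]]}}

```text
clock: 40.1
position: [602.4, 229.0, 116.4]
ee_rot: [179.8, -0.1, 82.4]
force: [0.4, 0.6, -3.2]
width: 42.6
gripper_force: 24.9
```

Run:
```python
from ax import *
c,P=look("w8")
s=sense();R=Ro.from_euler('xyz',s["ee_rot"],degrees=True)
L=R.inv().apply((P-s["position"]).reshape(-1,3)).reshape(P.shape)
t=snap("side","s3")
cv2.imwrite("pics/s3c.png",np.hstack([cv2.resize(t["color"][220:320,170:300],(390,300)),cv2.resize(c["color"][120:320,140:400],(390,300))]))
plan([602,227.6,105],82.4)
```

```text
{'clock': 40.1, 'position': [602.45, 229.02, 116.41], 'ee_rot': [179.8, -0.08, 82.42], 'force': [0.38, 0.56, -3.23], 'width': 42.55}
3025 zmax 74.0 all c 493.4 241.9 16.9 top c 493.8 243.6 15.9
216 zmax 65.6 all c 426.4 151.4 8.8 top c 427.9 145.9 5.5
sleeve in tool [ 0.22 -0.91] world [601.6 229.4 116.4]
turn [ 0.004 -0.001  0.   ] = 1x[ 0.0036 -0.0014  0.0002] | shift [-0.13 -0.02  1.15] = 1x[-0.13  -0.022  1.148]
```

View pics/s3c.png

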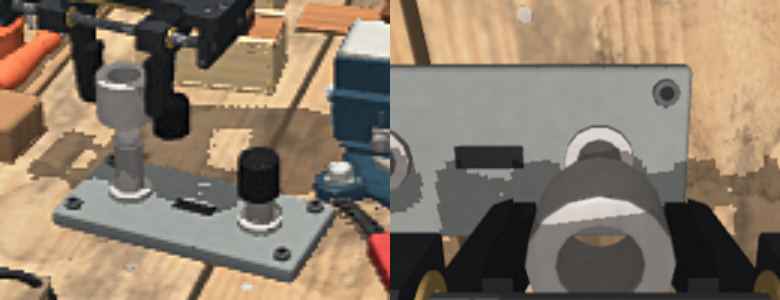

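Call:
{"api": "carry_out", "payload": {"commands": [[[-0.13, -0.02, 0.7, 0.003, 0, 0, 255], [0, 0, 0, 0, 0, 0, 255], [0, 0, 0, 0, 0, 0, 255]]]}}

```text
clock: 40.58
position: [601.6, 227.4, 108.4]
ee_rot: [-179.9, -0.0, 82.4]
force: [-0.3, 0.2, -2.9]
width: 42.4
gripper_force: 24.9
```

```bash
cat >> ax.py <<'E'
from scipy.optimize import least_squares
def fit(q,r,x0): return least_squares(lambda p:np.hypot(q[:,0]-p[0],q[:,1]-p[1])-r,x0,loss='soft_l1').x.round(1)
def rel(c,zb,ax=(601,228)):
    """axle and sleeve axis as one camera sees them"""
    P=cloud(c);d=np.hypot(P[...,0]-ax[0],P[...,1]-ax[1])
    a=P[(d<16)&(P[...,2]>30)&(P[...,2]<60)];s=P[(d<28)&(P[...,2]>zb+4)&(P[...,2]<zb+18)]
    s=s[np.hypot(s[:,0]-ax[0],s[:,1]-ax[1])>17]
    fa=fit(a,11,ax) if len(a)>15 else None; fs=fit(s,22,ax) if len(s)>15 else None
    print(len(a),"axle",fa,len(s),"sleeve",fs)
E
python3 - <<'E'
from ax import *
look()
zb=sense()["position"][2]-32
for n in("side","wrist"): rel(snap(n),zb)
E
```

```text
{'clock': 40.58, 'position': [601.6, 227.42, 108.37], 'ee_rot': [-179.93, -0.05, 82.4], 'force': [-0.34, 0.2, -2.92], 'width': 42.44}
1012 zmax 68.5 all c 493.8 242.6 15.9 top c 497.4 244.2 15.0
289 zmax 60.0 all c 427.0 153.6 10.3 top c 428.0 145.5 5.6
sleeve in tool [ 0.2  -0.91] world [600.7 227.7 108.4]
109 axle [604.2 228.4] 97 sleeve [602.6 229.3]
137 axle [601.3 227.6] 937 sleeve [600.8 227.9]
```

Call:
{"api": "carry_out", "payload": {"commands": [[[-0.02, 0.07, 0, 0, 0, 0, 255], [0, 0, 0.4, 0, 0, 0, 255], [0, 0, 0.4, 0, 0, 0, 255], [0, 0, 0.2, 0, 0, 0, 255], [0, 0, 0.2, 0, 0, 0, 255], [0, 0, 0, 0, 0, 0, 255]]]}}

```text
clock: 41.48
position: [602.2, 227.2, 96.2]
ee_rot: [-179.9, -0.0, 82.4]
force: [0.2, -0.2, -2.4]
width: 42.4
gripper_force: 24.9
```

Call:
{"api": "carry_out", "payload": {"commands": [[[0, 0, 0.2, 0, 0, 0, 255], [0, 0, 0.2, 0, 0, 0, 255], [0, 0, 0.2, 0, 0, 0, 255], [0, 0, 0, 0, 0, 0, 255], [0, 0, 0, 0, 0, 0, 255]]]}}

```text
clock: 42.1
position: [602.2, 227.2, 90.4]
ee_rot: [-179.9, -0.0, 82.4]
force: [-0.3, -0.4, -3.6]
width: 42.4
gripper_force: 24.9
```

Call:
{"api": "carry_out", "payload": {"commands": [[[0, 0, 0.4, 0, 0, 0, 255], [0, 0, 0.4, 0, 0, 0, 255], [0, 0, 0.5, 0, 0, 0, 255], [0, 0, 0.5, 0, 0, 0, 255], [0, 0, 0.5, 0, 0, 0, 255], [0, 0, 0.5, 0, 0, 0, 255], [0, 0, 0.4, 0, 0, 0, 255], [0, 0, 0.2, 0, 0, 0, 255], [0, 0, 0, 0, 0, 0, 255]]]}}

```text
clock: 43.22
position: [602.2, 227.2, 56.3]
ee_rot: [-179.9, -0.0, 82.4]
force: [0.0, 0.6, -2.7]
width: 42.9
gripper_force: 24.9
```

Run:
```python
from ax import *
s=sense();print({k:np.round(s[k],2).tolist() for k in("clock","position","ee_rot","force","width")})
P=cloud(snap("side"));d=np.hypot(P[...,0]-603,P[...,1]-229)
print(np.percentile(P[(d<24)&(d>13)][:,2],[50,80,95,99]).round(1))
```

```text
{'clock': 43.22, 'position': [602.15, 227.2, 56.26], 'ee_rot': [-179.92, -0.04, 82.41], 'force': [0.05, 0.6, -2.71], 'width': 42.87}
[ 56.6 148.8 325.9 327.4]
```

Lower until contact with the shoulder (TCP ≈ 52).

Call:
{"api": "carry_out", "payload": {"commands": [[[0, 0, 0.15, 0, 0, 0, 255], [0, 0, 0.15, 0, 0, 0, 255], [0, 0, 0.1, 0, 0, 0, 255], [0, 0, 0.05, 0, 0, 0, 255], [0, 0, 0, 0, 0, 0, 255], [0, 0, 0, 0, 0, 0, 255]]]}}

```text
clock: 44.02
position: [602.2, 227.2, 52.1]
ee_rot: [-179.9, -0.0, 82.4]
force: [-2.8, -0.3, 2.4]
width: 42.5
gripper_force: 24.9
```

Call:
{"api": "carry_out", "payload": {"commands": [[[0, 0, 0, 0, 0, 0, 85], [0, 0, 0, 0, 0, 0, 85], [0, 0, 0, 0, 0, 0, 85], [0, 0, 0, 0, 0, 0, 85], [0, 0, -1, 0, 0, 0, 85], [0, 0, -2, 0, 0, 0, 85], [0, 0, -3, 0, 0, 0, 85], [0, 0, -4, 0, 0, 0, 85], [0, 0, -4, 0, 0, 0, 85], [-3, 0, -3, 0, 0, 0, 85], [-3, 0, 0, 0, 0, 0, 85], [-3, 0, 0, 0, 0, 0, 85], [-3, 0, 0, 0, 0, 0, 85], [0, 0, 0, 0, 0, 0, 85], [0, 0, 0, 0, 0, 0, 85]]]}}

```text
clock: 45.9
position: [586.6, 108.6, 222.2]
ee_rot: [-180.0, -0.1, 82.4]
force: [-0.5, 0.6, -0.4]
width: 58.6
gripper_force: 0.0
```

Run:
```python
from ax import *
s=sense();print({k:np.round(s[k],2).tolist() for k in("clock","position","ee_rot","force","width")})
c=snap("wrist","w9");P=cloud(c);sd=snap("side","s9");S=cloud(sd)
for Q,cx,cy in((P,602,228),(S,603,229)):
    d=np.hypot(Q[...,0]-cx,Q[...,1]-cy)
    a=Q[(d<20)&(d>14.5)&(Q[...,2]<90)][:,2];b=Q[(d<9)&(Q[...,2]<90)][:,2]
    print("sleeve top",np.percentile(a,[50,80,90,97]).round(1),"axle top",np.percentile(b,[50,90]).round(1))
    k=(Q[...,2]>45)&(Q[...,2]<60)&(d<40);print(cv2.minEnclosingCircle(Q[k][:,:2].astype(np.float32)))
    print("cap2",*rect(Q,0,60,80,460,530,200,290)[1:4],"cap1",*rect(Q,0,8,45,580,640,75,145)[1:4])
a=sd["color"][170:330,160:320];b=c["color"][40:300,150:470]
cv2.imwrite("pics/fin.png",np.hstack([cv2.resize(a,(400,400)),cv2.resize(b,(400,400))]))
```

```text
{'clock': 45.9, 'position': [586.57, 108.63, 222.21], 'ee_rot': [-179.96, -0.07, 82.41], 'force': [-0.48, 0.65, -0.44], 'width': 58.61}
sleeve top [54.5 55.1 55.4 55.9] axle top [66.4 67.4]
((601.193115234375, 227.8301544189453), 21.942745208740234)
cap2 [494.7 241.4  70.8] [493.3 241.9] [31.1 31.3] cap1 [608.8 111.9  27.8] [608.8 110.4] [31.3 30.6]
sleeve top [43.4 56.  56.8 57.6] axle top [67.6 69.2]
((602.825927734375, 231.05609130859375), 24.31000328063965)
cap2 [494.  249.4  70.1] [494.9 245.1] [32.8 30.2] cap1 [608.8 119.   23.3] [610.4 114.7] [28.2 30.9]
```

View pics/fin.png

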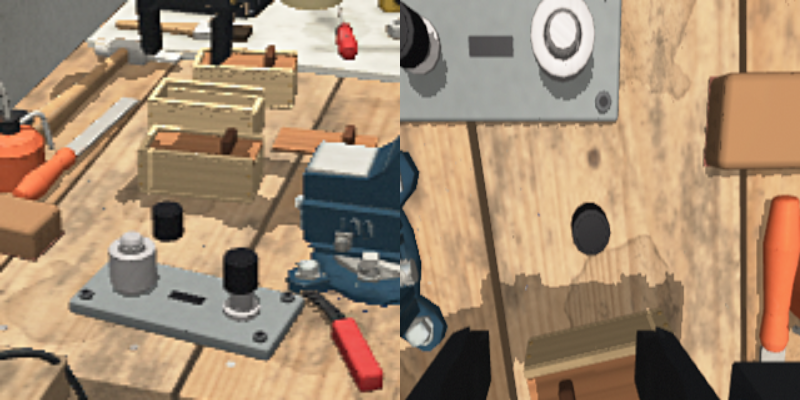

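```bash
python3 -c "
from bench import *
print(finish_job())"
```

```text
the job is handed in; nothing more can be done
None
```

I handed the job in at about 46 s. Case 2 was the only heavy one, so I drew its lid, took the far axle's cap off, and slid the steel sleeve fully home there. The lid and cap lie on the bench, cases 1 and 3 stay shut, and the near axle keeps its cap.

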